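# Stack the tiered sample carrier

## Task

Build up the sample carrier on its four-post base: first the plain open tray, on it the tray divided into six cells, and on top the rack with three round wells, each lowered so that its four corner holes drop over the four posts and it lies flat. Then stand the small brown vial upright in the middle well of the rack. Leave the other things on the cabinet where they are.

Things in the scene. Friction and masses are not known exactly. Their poses are not given: they have to be found in the camera images.
- base: Dark steel plate 66 x 186 x 6 mm, fixed on the cabinet, with four upright 8 mm steel posts at x = +-16.5, y = +-76 mm, rising to 86 mm above the cabinet; their top 8 mm are pointed. Origin: centre of the plate's underside; y lengthwise, x across.
- plain_tray: White plastic, 60 x 180 mm: 4 mm deck with a 17 mm hole at each corner (x = +-16.5, y = +-76 mm); on its middle 120 mm an undivided open box, 3 mm walls, 28 mm tall overall. Bottom tier: underside goes 6 mm above the base's origin. Origin: centre of underside; y lengthwise, x across; same after a half turn. Grip across the 60 mm width.
- divided_tray: White plastic, 60 x 180 mm: 4 mm deck with a 17 mm hole at each corner (x = +-16.5, y = +-76 mm); on its middle 120 mm an open box split into 2 x 3 cells, 3 mm walls, 28 mm tall overall. Middle tier: underside goes 34 mm above the base's origin. Origin: centre of underside; y lengthwise, x across; same after a half turn. Grip across the 60 mm width.
- well_rack: White plastic, 60 x 180 mm: 4 mm deck with a 17 mm hole at each corner (x = +-16.5, y = +-76 mm); on its middle 120 mm a block, 20 mm tall overall, with three round wells (34 mm wide, 16 mm deep, at y = -39, 0, 39 mm). Top tier: underside goes 62 mm above the base's origin. Origin: centre of underside; y lengthwise, x across; same after a half turn. Grip across the 60 mm width.
- middle_well (a point): Centre of the floor of the rack's middle well, 4 mm above the rack's underside; moves with the rack.
- vial: Small brown bottle with white neck ring and pink cap, standing, 24 mm diameter, 51 mm tall. Origin: centre of its underside; z up. Grip it across its 24 mm with the fingertips more than 16 mm above its underside, so that they clear the rack's top when it stands in a well.
- petri_dish: Bystander: flat round lidded dish with a white label, 61 mm diameter, 16 mm tall. Origin: centre of its underside.
- timer: Bystander: white timer with red and grey keys lying on its back, 62 x 66 x 19 mm. Origin: centre of its underside.
- beaker: Bystander: clear beaker, 45 mm diameter, 56 mm tall. Origin: centre of its underside.
- tape_roll: Bystander: roll of white tape lying flat, 49 mm diameter, 32 mm tall. Origin: centre of its underside.
There are look-alikes about, which are no part of the job. What is shaped like the vial but green is not meant.

How it is judged:
By the outcome, as a careful person would: the job done as asked, in the order asked, and still so for the second after the job is handed in, with the robot touching nothing.
It also fails if it takes over 106 s, if anything falls off the work surface, if the arm or the gripper's body presses on something with over 40 N, if the wrist force passes 120 N, or if a joint passes its speed limit or range.

## Robot

A 6-joint arm with a two-finger parallel gripper is mounted at the origin on a cart in front of the work surface, level with it; the furniture and walls round the work are solid. World frame = base frame: x ahead of the robot, y to its left, z up, the work surface at z = 0. Lengths are in m, angles in rad, forces in N, time in s.
With the tool pointing down it reaches from about 0.425 to 0.95 m from the base axis. Payload 3.5 kg.
Tool frame: the origin (TCP) lies between the finger pads; the fingertips stand 22 mm ahead of it and the grasp point (between the pads) lies 3 mm ahead of it (ctrl.nose_length is the z of the fingertips in the tool frame, in m); z points along the fingers, y is the line along which they close (so a half turn about z gives the same grasp; the last joint's range is limited). The gripper opens to 85 mm and grips with 20 to 120 N. Pads are 22 mm wide; open, the fingers measure 114 mm over their backs; the gripper's body (76 mm by 85 mm) begins 54 mm behind the grasp point. The pads swing forward as they close: fully open they stand 13 mm farther back than shut.
Start: joints at [-1.346, 0.286, 1.577, -0, 1.279, -0.15], TCP at [0.247, -0.628, 0.253] pointing down, gripper open.
Joint ranges: [-2.77, 2.77], [-0.9, 2.22], [0.21, 2.48], [-1.53, 4.67], [0.24, 2.81], [-2.84, 2.84]. Speed limits (rad/s): [2.79, 2.79, 3.14, 3.14, 3.14, 3.14].

## Interface

Orientations are given as a unit quaternion [x, y, z, w].
In Python, from plant import ctrl gives the robot as it stands. The module is installed in compiled form; this text tells all that it offers.
- The arm moves only by the tool send_rows, never from a script. Its argument "rows" is text: rows parted by semicolons, each of 7 numbers parted by spaces: the turn, a rotation vector about the tool's x, y, z in fractions of the full range, 1 being 360 degrees, then the shift along the tool's x, y, z in a scale on which 1.0 is 1000 mm, then the opening, from -1 (shut) to 1 (fully open). A call has 1 to 8 rows; each row is the pose to reach, as a shift and turn from the pose commanded when the call began, along the tool's axes at that moment; what a row does not reach only later rows make up. A row lasts 1/8 s, in which the tool goes at most 62.5 mm and 10.7 degrees, less where a joint would pass 70% of its speed; a pose out of reach is approached as far as the arm can. A shift or turn number past 1, either way, is cut back to 1. A call with a gripper value outside its range is refused whole. The fingers move at their own pace and stop on an object; "grip_force" is the grip in N (left out, the last holds). Time passes only in rows, so rows that repeat a pose let the fingers close. It gives the time, the measured TCP pose, the force, the opening and the grip force at its end, in the units of the state.
- ctrl.get_state(): the state, without advancing time (a new reading comes with each control period).
- ctrl.read_camera(name): name is "scene" or "top"; returns a dict with "color" (384x512x3 uint8, red, green, blue), "fx", "fy", "cx", "cy" (pixels), "extrinsics" (4x4, takes a point from world to camera coordinates). Camera axes: x right, y down, z forward; pixel columns grow to the right and rows downward; lengths in m; the calibration is good to about 2 mm. A picture is of the moment at which its call begins. There is no depth.
- ctrl.sign_off(): hands the job in; it is judged then, once.
Trained networks look in a picture, given as the dict that the camera call returned (one of the last four; its "shot" number tells which), for a name from the list of things; names that differ only in an ending like _2 or _b are one class to them, and where a whole thing is asked for, a point or a joint stands for the part that bears it (a point fixed in the world has none). Each returns a list of dicts, best first, with "p" (0 to 1); they miss things now and then, are a little off and sometimes report something else, mostly with a low value. They report only what shows in the picture. A call takes as long as a camera call. They do not tell look-alikes from the thing itself.
- ctrl.look_for(picture, target): "position" ([x, y, z] in m, in the coordinates of the camera as it stood for that picture, good to about 4 mm: the middle of the surface that is visible of it).
The state is a dict: "time": time; "qpos": joint angles; "dq": joint speeds; "joint_efforts": joint torques, N m; "eef_pos": TCP position; "tcp_rot": TCP orientation; "contact_force": force on the tool from outside, world axes, zero at the start; "wrist_torque": the same for the moment, N m; "opening": opening from 0.0 (shut) to 1.0 (fully open); "finger_force": force on a finger pad.
Only numpy, scipy, OpenCV 4.12 (cv2) and the standard library are available. Lean on these libraries where they do the work, as an engineer would, in place of code of your own. Each camera call takes 0.05 s, during which the arm holds its last target. There are 200 camera calls.

## Working session

There is one attempt and no reset: what is moved stays moved. The work goes in short steps, Python scripts to look and compute and a tool call to move; the robot and the scene stay as the last step left them, time stands still between calls to the robot, and variables do not carry over. Pictures are saved under pics/ and viewed, at most 14 in all, crops included, and the job is handed in when it is done.

Besides the shell and the picture viewer there is one more tool, called after ">>>" in YAML: its name, and indented under it one key for each argument. send_rows: Moves the arm, as the interface text tells. Its arguments: {"type":"object","properties":{"rows":{"type":"string"},"grip_force":{"type":"number"}},"required":["rows"]}

```bash
mkdir -p pics; cat > h.py <<'E'
import numpy as np, cv2
from plant import ctrl
from scipy.spatial.transform import Rotation as R
def shot(n,save=None):
    p=ctrl.read_camera(n)
    if save: cv2.imwrite('pics/'+save,p['color'][:,:,::-1])
    return p
def ray(p,u,v,z):
    E=np.array(p['extrinsics']);Rm=E[:3,:3];t=E[:3,3]
    c=-Rm.T@t;d=Rm.T@np.array([(u-p['cx'])/p['fx'],(v-p['cy'])/p['fy'],1]);return c+d*(z-c[2])/d[2]
def proj(p,X):
    E=np.array(p['extrinsics']);q=E[:3,:3]@np.array(X)+E[:3,3]
    return np.array([q[0]/q[2]*p['fx']+p['cx'],q[1]/q[2]*p['fy']+p['cy']])
def w(p,x):
    E=np.array(p['extrinsics']);return E[:3,:3].T@(np.array(x)-E[:3,3])
def delta(pos,yaw=None,quat=None,s=None):
    """shift in tool axes (mm) & rotvec deg; tool-down with tool y axis at world angle yaw"""
    s=s or ctrl.get_state();r=R.from_quat(s['tcp_rot'])
    sh=r.inv().apply(np.array(pos)-s['eef_pos'])*1e3
    out=[0,0,0]
    if yaw is not None:
        best=None
        for a in (yaw,yaw+np.pi):
            y=np.array([np.cos(a),np.sin(a),0]);z=np.array([0,0,-1.]);x=np.cross(y,z)
            rv=(r.inv()*R.from_matrix(np.c_[x,y,z])).as_rotvec(degrees=True)
            if best is None or np.linalg.norm(rv)<np.linalg.norm(best): best=rv
        out=best
    return np.round(np.r_[out,sh],1)
E
python3 - <<'E'
from h import *
s=ctrl.get_state();print(s);print(ctrl.nose_length)
for n in('top','scene'):
    p=shot(n,n+'0.png');print(n,p['fx'],np.round(ray(p,256,192,0),3),(-np.array(p['extrinsics'])[:3,:3].T@np.array(p['extrinsics'])[:3,3]).round(3))
    for o in['base','plain_tray','divided_tray','well_rack','vial','petri_dish','timer','beaker','tape_roll']:
        for d in ctrl.look_for(p,o)[:3]:
            x=w(p,d['position']);print(o,round(d['p'],2),x.round(3),proj(p,x).round())
E
```

```text
{'time': 0.0, 'qpos': array([-1.34601208e+00,  2.87180388e-01,  1.57813830e+00, -2.05708009e-05,
        1.27857629e+00, -1.49994891e-01]), 'dq': array([-0.00013981,  0.00052919, -0.00083927, -0.00151074,  0.00015231,
        0.00070234]), 'joint_efforts': array([-1.69078089e-04, -4.05987740e+01, -2.92622477e+01, -1.88669369e-04,
        5.96410609e-03,  4.84213459e-06]), 'eef_pos': array([ 0.24698985, -0.62755988,  0.25195824]), 'tcp_rot': array([ 9.82492687e-01,  1.86297598e-01, -5.28764027e-05, -1.14999007e-03]), 'contact_force': array([-0.60023436,  0.39391632,  0.54332092]), 'wrist_torque': array([0.03700648, 0.02710909, 0.013827  ]), 'finger_force': 0.0, 'opening': 1.0025251393750207}
0.022
top 390.749554875447 [0.581 0.003 0.   ] [0.455 0.011 1.158]
base 0.59 [ 0.486 -0.19   0.006] [321. 225.]
plain_tray 0.74 [0.47  0.345 0.003] [139. 228.]
plain_tray 0.39 [0.56  0.07  0.025] [233. 198.]
divided_tray 0.85 [0.465 0.169 0.003] [199. 231.]
well_rack 0.76 [ 0.468 -0.017  0.004] [263. 230.]
vial 0.65 [ 0.59  -0.27   0.045] [351. 188.]
vial 0.46 [ 0.637 -0.338  0.038] [374. 173.]
petri_dish 0.55 [ 0.626 -0.162  0.005] [312. 178.]
timer 0.7 [ 0.636 -0.028  0.017] [267. 173.]
beaker 0.74 [0.568 0.257 0.022] [169. 195.]
tape_roll 0.69 [0.562 0.073 0.028] [232. 197.]
scene 468.0907576677437 [ 0.559 -0.017  0.   ] [-0.01   0.745  0.847]
base 0.7 [ 0.48  -0.187  0.004] [314. 172.]
plain_tray 0.88 [0.467 0.342 0.004] [188. 294.]
plain_tray 0.53 [ 0.463 -0.015  0.01 ] [285. 205.]
divided_tray 0.67 [0.461 0.171 0.011] [240. 247.]
well_rack 0.73 [ 0.462 -0.014  0.006] [285. 206.]
vial 0.68 [ 0.64  -0.342  0.028] [298. 122.]
vial 0.4 [ 0.595 -0.269  0.029] [297. 137.]
petri_dish 0.6 [ 0.626 -0.153  0.009] [266. 156.]
timer 0.58 [ 0.63  -0.023  0.018] [237. 175.]
beaker 0.92 [0.565 0.255 0.036] [183. 240.]
tape_roll 0.65 [0.559 0.084 0.026] [232. 205.]
tape_roll 0.47 [0.46  0.172 0.01 ] [240. 248.]
```

View pics/top0.png

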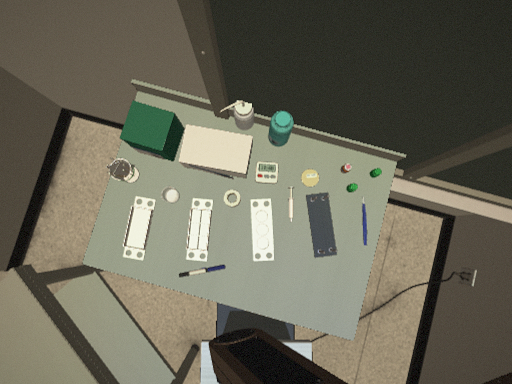

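View pics/scene0.png

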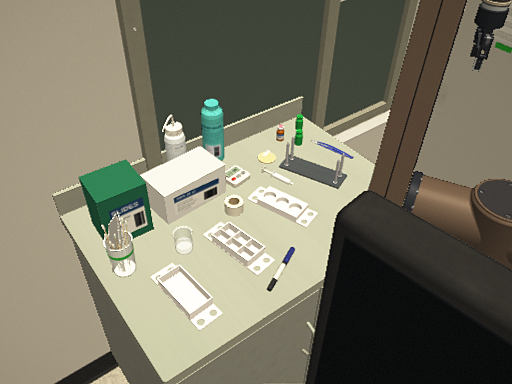

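In the top view: plain tray at (139,228), divided tray (199,229), rack (262,229), base (321,225). Vial-shaped candidates are at (347,168), brown/pink; (352,187), green; and (377,172), green. I choose (347,168) and will check it in a close crop.

```bash
python3 - <<'E'
from h import *
t=cv2.imread('pics/top0.png');s=cv2.imread('pics/scene0.png')
c=lambda im,x,y,w_,h_,k:cv2.resize(im[y:y+h_,x:x+w_],None,fx=k,fy=k,interpolation=cv2.INTER_CUBIC)
a=c(t,115,185,230,85,3.4)
b=np.hstack([c(t,335,155,55,45,7)[:300,:380],c(s,265,108,60,45,6.6)[:297,:380] if 0 else cv2.resize(s[108:153,265:325],(380,300),interpolation=cv2.INTER_CUBIC)])
b=cv2.resize(b,(a.shape[1],300));cv2.imwrite('pics/c1.png',np.vstack([a,b]))
E
```

```text
(no output)
```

View pics/c1.png

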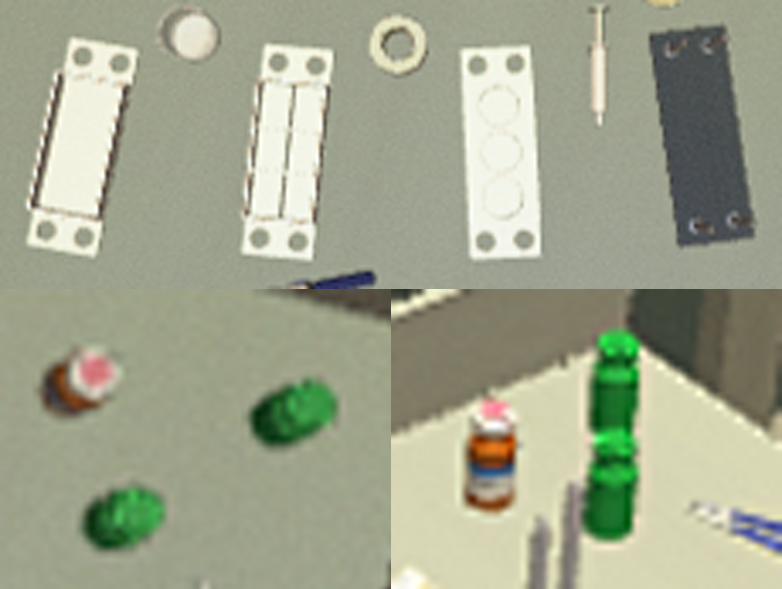

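The crop confirms the brown, pink-capped vial at (347,168); the other two are plain green. Next I measure the poses from the holes and outlines in both cameras.

```bash
cat >> h.py <<'E'
def warp(p,z,cx,cy,hw=0.14,k=2):
    """rectified image of plane z; k px/mm; row=+x up->index, col=y"""
    n=int(2*hw*1e3*k)
    W=np.array([[cx-hw,cy-hw,z],[cx-hw,cy+hw,z],[cx+hw,cy+hw,z],[cx+hw,cy-hw,z]])
    src=np.float32([proj(p,q) for q in W]);dst=np.float32([[0,0],[n,0],[n,n],[0,n]])
    return cv2.warpPerspective(p['color'],cv2.getPerspectiveTransform(src,dst),(n,n),flags=cv2.INTER_CUBIC)
def fitrect(mask,cx,cy,hw=0.14,k=2):
    c=max(cv2.findContours(mask.astype(np.uint8),0,2)[0],key=cv2.contourArea)
    (u,v),sz,a=cv2.minAreaRect(c);b=cv2.boxPoints(((u,v),sz,a))
    e=max([b[1]-b[0],b[2]-b[1]],key=np.linalg.norm)   # (dy,dx)
    yaw=np.degrees(np.arctan2(e[1],e[0]))            # world: x=row, y=col
    ang=np.degrees(np.arctan2(e[0],e[1]))            # lengthwise axis angle from world +x
    return cx-hw+v/1e3/k,cy-hw+u/1e3/k,np.array(sz)/k,(ang+90)%180-90
def holes(p,z,cen,ang,off=[(sx*16.5,sy*76) for sx in(-1,1) for sy in(-1,1)]):
    im=cv2.cvtColor(warp(p,z,*cen),cv2.COLOR_RGB2GRAY).astype(float);out=[]
    l=np.array([np.cos(np.radians(ang)),np.sin(np.radians(ang))]);t=np.array([l[1],-l[0]])
    M=[];Wd=[]
    for ox,oy in off:
        q=np.array(cen)+(t*ox+l*oy)/1e3
        vv,uu=np.mgrid[0:im.shape[0],0:im.shape[1]];X=cen[0]-.14+(vv+.5)/2e3;Y=cen[1]-.14+(uu+.5)/2e3
        for _ in range(3):
            m=np.hypot(X-q[0],Y-q[1])<0.0125
            wt=np.clip(im[m].max()-im[m]-0.35*np.ptp(im[m]),0,None)
            q=np.array([(X[m]*wt).sum(),(Y[m]*wt).sum()])/wt.sum()
        M.append((ox/1e3,oy/1e3));Wd.append(q)
    M=np.array(M);Wd=np.array(Wd)
    # rigid fit: world = c + ox*t + oy*l
    Wc=Wd.mean(0);A=M-M.mean(0);B=Wd-Wc
    num=sum(b[1]*a[1]-b[0]*-a[0]*0 for a,b in zip(A,B))
    L=sum(b*a[1] for a,b in zip(A,B));T=sum(b*a[0] for a,b in zip(A,B))
    ll=L+np.array([-T[1],T[0]])
    an=np.degrees(np.arctan2(ll[1],ll[0]))
    l=ll/np.linalg.norm(ll);t=np.array([l[1],-l[0]])
    res=Wd-Wc-(np.outer(A[:,0],t)+np.outer(A[:,1],l))
    return Wc.round(4),round((an+90)%180-90,2),(np.linalg.norm(res,axis=1)*1e3).round(1)
E
python3 - <<'E'
from h import *
P={n:shot(n) for n in('top','scene')}
g={'plain':(.47,.345,-12),'div':(.465,.17,-6),'rack':(.465,-.015,3)}
for n,p in P.items():
    for o,(x,y,_) in g.items():
        im=warp(p,.004,x,y).min(2);hwm=im>(190 if n=='top' else 185)
        hwm=cv2.morphologyEx(hwm.astype(np.uint8),cv2.MORPH_OPEN,np.ones((9,9)))
        m=np.zeros_like(hwm);m[40:-40,190:370]=hwm[40:-40,190:370]
        r=fitrect(m,x,y);print(n,o,np.round(r[:2],4),r[2],round(r[3],1),end=' | ')
        print(*holes(p,.002,(r[0],r[1]),r[3]))
    x,y=.483,-.188;im=warp(p,.006,x,y).max(2)
    m=cv2.morphologyEx((im<95).astype(np.uint8),cv2.MORPH_CLOSE,np.ones((25,25)));r=fitrect(m,x,y);print(n,'base',np.round(r[:2],4),r[2],round(r[3],1))
    cv2.imwrite('pics/w_%s.png'%n,np.hstack([warp(p,.006,x,y)[:,:,::-1],cv2.cvtColor(m*255,8)]))
# vial: triangulate cap top (pink) z=.051
for n,p in P.items():
    h=p['color'].astype(int);r,gg,b=h[...,0],h[...,1],h[...,2]
    m=(r>180)&(gg<170)&(b<190)&(r-gg>50)
    q=proj(p,[.59,-.27,.045]); q2=proj(p,[.62,-.25,.04])
    v,u=np.nonzero(m);k=(np.hypot(u-q2[0],v-q2[1])<30);print(n,'cap',k.sum(),u[k].mean(),v[k].mean(),ray(p,u[k].mean(),v[k].mean(),.051).round(4))
E
```

```text
top plain [0.489  0.3424] [ 58.96017838 146.46908569] -8.7 | [0.491  0.3399] -6.57 [16.5  6.   7.6  4.4]
top div [0.4696 0.1691] [ 60.64441681 181.15815735] -4.6 | [0.4698 0.1697] -4.58 [0.1 0.2 0.2 0.2]
top rack [ 0.4708 -0.015 ] [181.17709351  61.9174614 ] 3.3 | [ 0.4711 -0.0143] 3.26 [0.3 0.2 0.2 0.2]
top base [ 0.4872 -0.1882] [184.49293518  66.33547211] 7.9
scene plain [0.4953 0.34  ] [ 65.05685425 140.03439331] -9.0 | [0.4995 0.3407] -9.97 [3.  0.7 3.5 1. ]
scene div [0.4922 0.1598] [144.5  69.5] 0.0 | [0.4966 0.1595] -0.31 [1.4 2.1 1.7 0.4]
scene rack [ 0.4917 -0.0219] [147.21414185  80.38511658] 2.7 | [ 0.4994 -0.0193] 0.82 [5.  1.  4.9 1.3]
scene base [ 0.4861 -0.1868] [184.13677979  71.47488403] 7.8
top cap 13 347.61538461538464 166.3846153846154 [ 0.6525 -0.2592  0.051 ]
scene cap 16 280.5625 128.8125 [ 0.6425 -0.2456  0.051 ]
```

```bash
python3 - <<'E'
from h import *
P={n:shot(n) for n in('top','scene')}
g={'plain':((.468,.342),-10.5),'div':((.4698,.1697),-4.6),'rack':((.4711,-.0143),3.3)}
for o,(c,a) in g.items():
    for i in range(3): 
        c,a,r=holes(P['top'],.002,tuple(c),a)
    print(o,c,a,r,'scene',*holes(P['scene'],.002,tuple(c),a))
A=[];B=[]
for n,uv in(('top',(348,166)),('scene',(281.2,126.))):
    p=P[n];a=ray(p,*uv,.051);b=ray(p,*uv,0);print(n,a.round(4));d=(a-b)/np.linalg.norm(a-b);M=np.eye(3)-np.outer(d,d);A.append(M);B.append(M@a)
print(np.linalg.solve(sum(A),sum(B)).round(4))
# overlay check of the base posts
T=P['top']['color'][:,:,::-1].copy();S=P['scene']['color'][:,:,::-1].copy()
l=np.array([np.cos(np.radians(7.85)),np.sin(np.radians(7.85))]);t=np.array([l[1],-l[0]])
c=np.array([.4867,-.1878]);out=[]
for im,n,(x,y,w_,h_) in((T,'top',(300,185,50,80)),(S,'scene',(270,135,85,60))):
    k=7 if n=='top' else 4.5
    big=cv2.resize(im[y:y+h_,x:x+w_],None,fx=k,fy=k,interpolation=cv2.INTER_CUBIC)
    for sx in(-1,1):
        for sy in(-1,1):
            q=c+(t*sx*16.5+l*sy*76)/1e3
            a,b=[((proj(P[n],[*q,z])-[x,y]+.5)*k).astype(int) for z in(.006,.086)]
            cv2.line(big,tuple(map(int,a)),tuple(map(int,b)),(0,0,255),1)
    out.append(cv2.copyMakeBorder(big,0,560-big.shape[0],0,0,0))
cv2.imwrite('pics/c2.png',np.hstack(out))
E
```

```text
plain [0.4725 0.3468] -9.53 [0.2 0.2 0.2 0.1] scene [0.4694 0.3474] -8.17 [5.7 6.9 5.  4.3]
div [0.4698 0.1697] -4.57 [0.1 0.2 0.2 0.2] scene [0.4651 0.1706] -2.48 [7.3 7.3 6.1 6.3]
rack [ 0.4711 -0.0143] 3.26 [0.3 0.2 0.2 0.2] scene [ 0.4697 -0.0162] 4.47 [2.9 8.8 2.5 4.4]
top [ 0.6536 -0.2604  0.051 ]
scene [ 0.6498 -0.2593  0.051 ]
[ 0.6529 -0.2616  0.0486]
```

View pics/c2.png

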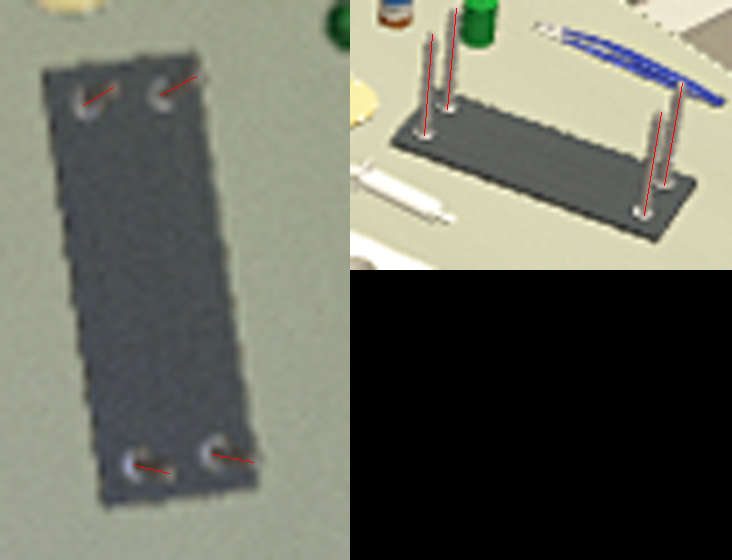

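The overlay in the crops puts the modelled posts on the real ones, so the base is at (0.487, -0.188), 7.9°. Next, the move amounts.

```bash
cat > d.py <<'E'
import sys
from h import *
T={'plain':(.4725,.3468,80.5),'div':(.4698,.1697,85.4),'rack':(.4711,-.0143,93.3),'base':(.487,-.1882,97.9),'vial':(.653,-.2607,90)}
s=ctrl.get_state();print('t',round(s['time'],2),s['eef_pos'].round(4),'op',round(float(s['opening']),3),'F',s['contact_force'].round(1),'ff',round(float(s['finger_force']),1))
a=sys.argv[1:]
if a:
    x,y,w_=T[a[0]];print(delta((x,y,float(a[1])),np.radians(w_)))
E
python3 d.py base .25; python3 d.py plain .15
```

```text
t 1.2 [ 0.2471 -0.6281  0.2533] op 1.0 F [ 0.7 -0.3 -0. ] ff 0.0
[  -0.    -0.    13.6  384.2 -321.6    3.4]
t 1.2 [ 0.2471 -0.6281  0.2533] op 1.0 F [ 0.7 -0.3 -0. ] ff 0.0
[  -0.    -0.    31.   566.6 -824.7  103.4]
```

The rows are not in the units I measure in: shifts go in shares of 1000 mm and turns go in shares of 360 degrees. I convert before sending: 384 mm is 0.384, -322 mm is -0.322, 14 degrees is 0.0389.

>>> send_rows:
  rows: "0 0 0.0389 0.384 -0.322 0.003 1;0 0 0.0389 0.384 -0.322 0.003 1;0 0 0.0389 0.384 -0.322 0.003 1;0 0 0.0389 0.384 -0.322 0.003 1;0 0 0.0389 0.384 -0.322 0.003 1;0 0 0.0389 0.384 -0.322 0.003 1;0 0 0.0389 0.384 -0.322 0.003 1;0 0 0.0389 0.384 -0.322 0.003 1"
  grip_force: 60

```text
time: 2.2
eef_pos: [0.4868, -0.1871, 0.2508]
tcp_rot: [0.998, 0.065, 0.001, 0.0]
contact_force: [1.1, -0.4, 0.1]
opening: 1.003
finger_force: 0.0
```

```bash
python3 d.py plain .1
```

```text
t 2.2 [ 0.4868 -0.1871  0.2508] op 1.003 F [ 1.1 -0.4  0.1] ff 0.0
[ 0.000e+00 -1.000e-01  1.700e+01  5.500e+01 -5.313e+02  1.504e+02]
```

Scaled: -531 mm is -0.531, 150 mm is 0.15, 17 degrees is 0.0472.

>>> send_rows:
  rows: "0 0 0.0472 0.055 -0.531 0.15 1;0 0 0.0472 0.055 -0.531 0.15 1;0 0 0.0472 0.055 -0.531 0.15 1;0 0 0.0472 0.055 -0.531 0.15 1;0 0 0.0472 0.055 -0.531 0.15 1;0 0 0.0472 0.055 -0.531 0.15 1;0 0 0.0472 0.055 -0.531 0.15 1;0 0 0.0472 0.055 -0.531 0.15 1"

```text
time: 3.2
eef_pos: [0.473, 0.2912, 0.116]
tcp_rot: [0.997, -0.083, 0.001, -0.0]
contact_force: [0.2, -0.1, -0.6]
opening: 1.001
finger_force: 0.0
```

>>> send_rows:
  rows: "0 0 0 0 0 0 1"

```text
time: 3.32
eef_pos: [0.4714, 0.2922, 0.1144]
tcp_rot: [0.997, -0.08, -0.001, 0.0]
contact_force: [-0.2, 0.1, -0.4]
opening: 0.998
finger_force: 0.0
```

```bash
python3 d.py plain .019
```

```text
t 3.33 [0.4714 0.2922 0.1144] op 0.998 F [-0.2  0.1 -0.4] ff 0.0
[  0.1   0.1   0.3  -7.4 -54.2  95.4]
```

Scaled: 70 mm is 0.07, -54 mm is -0.054.

>>> send_rows:
  rows: "0 0 0 -0.007 -0.054 0 1;0 0 0 -0.007 -0.054 0.02 1;0 0 0 -0.007 -0.054 0.05 1;0 0 0 -0.007 -0.054 0.07 1;0 0 0 -0.007 -0.054 0.07 1"

```text
time: 3.95
eef_pos: [0.4738, 0.3416, 0.0437]
tcp_rot: [0.996, -0.084, -0.002, 0.001]
contact_force: [0.2, 0.0, 0.5]
opening: 1.001
finger_force: 0.0
```

```bash
python3 d.py plain .019
```

```text
t 3.95 [0.4738 0.3416 0.0437] op 1.001 F [0.2 0.  0.5] ff 0.0
[ 0.2  0.2 -0.1 -2.  -4.9 24.7]
```

Scaled: 25 mm is 0.025, 24 mm is 0.024.

>>> send_rows:
  rows: "0 0 0 -0.002 -0.005 0.01 1;0 0 0 -0.002 -0.005 0.024 1;0 0 0 -0.002 -0.005 0.025 1;0 0 0 -0.002 -0.005 0.025 1"

```text
time: 4.45
eef_pos: [0.4739, 0.3488, 0.0209]
tcp_rot: [0.997, -0.083, -0.0, 0.0]
contact_force: [0.6, -0.4, 0.5]
opening: 1.002
finger_force: 0.0
```

```bash
python3 d.py plain .019
```

```text
t 4.45 [0.4739 0.3488 0.0209] op 1.002 F [ 0.6 -0.4  0.5] ff 0.0
[ 0.   0.  -0.  -1.1  2.2  1.9]
```

Scaled: 2 mm is 0.002, -1 mm is -0.001.

>>> send_rows:
  rows: "0 0 0 -0.001 0.002 0.001 1;0 0 0 -0.001 0.002 0.001 0;0 0 0 -0.001 0.002 0.001 -1;0 0 0 -0.001 0.002 0.001 -1;0 0 0 -0.001 0.002 0.001 -1;0 0 0 -0.001 0.002 0.001 -1;0 0 0 -0.001 0.002 0.001 -1"

```text
time: 5.32
eef_pos: [0.4731, 0.3472, 0.0205]
tcp_rot: [0.997, -0.083, 0.0, -0.0]
contact_force: [0.2, -0.5, 4.4]
opening: 0.688
finger_force: 67.5
```

```bash
python3 d.py plain .019; sed -i 's/^s=ctrl.get_state.*print(/&"q",ctrl.get_state()["qpos"].round(4),/' d.py; python3 d.py
```

```text
t 5.33 [0.4731 0.3472 0.0205] op 0.688 F [ 0.2 -0.5  4.4] ff 67.5
[-0.  -0.  -0.  -0.5  0.5  1.5]
q [ 4.6030e-01  3.9260e-01  1.9195e+00 -1.0000e-04  8.2850e-01  2.1974e+00] t 5.33 [0.4731 0.3472 0.0205] op 0.688 F [ 0.2 -0.5  4.4] ff 67.5
```

Scaled: -140 mm is -0.14, -90 mm is -0.09.

>>> send_rows:
  rows: "0 0 0 0 0 -0.01 -1;0 0 0 0 0 -0.04 -1;0 0 0 0 0 -0.09 -1;0 0 0 0 0 -0.14 -1;0 0 0 0 0 -0.14 -1;0 0 0 0 0 -0.14 -1"

```text
time: 6.08
eef_pos: [0.4715, 0.3464, 0.1586]
tcp_rot: [0.997, -0.083, -0.001, 0.001]
contact_force: [-0.3, -0.5, -1.6]
opening: 0.69
finger_force: 67.1
```

```bash
python3 d.py base .16
```

```text
q [0.4603 0.1877 1.8772 0.     1.0794 2.1973] t 6.08 [0.4715 0.3464 0.1586] op 0.69 F [-0.3 -0.5 -1.6] ff 67.1
[ 1.000e-01  1.000e-01 -1.740e+01  1.037e+02  5.247e+02 -8.000e-01]
```

Scaled: 415 mm is 0.415, 360 mm is 0.36, -15 degrees is -0.0417.

>>> send_rows:
  rows: "0 0 -0.0056 0.007 0.035 0 -1;0 0 -0.0111 0.016 0.085 0 -1;0 0 -0.0167 0.028 0.14 0 -1;0 0 -0.0222 0.039 0.195 0 -1;0 0 -0.0278 0.05 0.25 0 -1;0 0 -0.0333 0.061 0.305 0 -1;0 0 -0.0389 0.072 0.36 0 -1;0 0 -0.0417 0.082 0.415 0 -1"

```text
time: 7.08
eef_pos: [0.4828, -0.077, 0.1571]
tcp_rot: [0.999, 0.048, -0.002, -0.001]
contact_force: [0.4, -0.0, -1.7]
opening: 0.685
finger_force: 66.9
```

Scaled: 106 mm is 0.106, 100 mm is 0.1, -2 degrees is -0.0056.

>>> send_rows:
  rows: "0 0 -0.0056 0.008 0.052 0 -1;0 0 -0.0056 0.009 0.084 0 -1;0 0 -0.0056 0.009 0.1 0 -1;0 0 -0.0056 0.009 0.106 0 -1;0 0 -0.0056 0.009 0.106 0 -1;0 0 -0.0056 0.009 0.106 0 -1"

```text
time: 7.82
eef_pos: [0.5037, -0.1793, 0.1597]
tcp_rot: [0.998, 0.066, -0.0, -0.0]
contact_force: [0.4, 0.1, -1.7]
opening: 0.692
finger_force: 66.9
```

```bash
python3 d.py base .14; python3 - <<'E'
from h import *
for n,(x,y,w_,h_) in(('top',(280,170,90,110)),('scene',(255,90,130,110))):
    p=shot(n); cv2.imwrite('pics/p1_%s.png'%n,cv2.resize(p['color'][y:y+h_,x:x+w_,::-1],None,fx=4,fy=4,interpolation=2))
a=cv2.imread('pics/p1_top.png');b=cv2.imread('pics/p1_scene.png');b=cv2.resize(b,(440,440));cv2.imwrite('pics/p1.png',np.hstack([a,b]))
E
```

```text
q [-5.3200e-01  7.7100e-02  1.9986e+00  3.0000e-04  1.0667e+00  9.0690e-01] t 7.83 [ 0.5037 -0.1793  0.1597] op 0.692 F [ 0.4  0.1 -1.7] ff 66.9
[ -0.    0.   -0.4 -17.7   6.6  19.7]
```

View pics/p1.png

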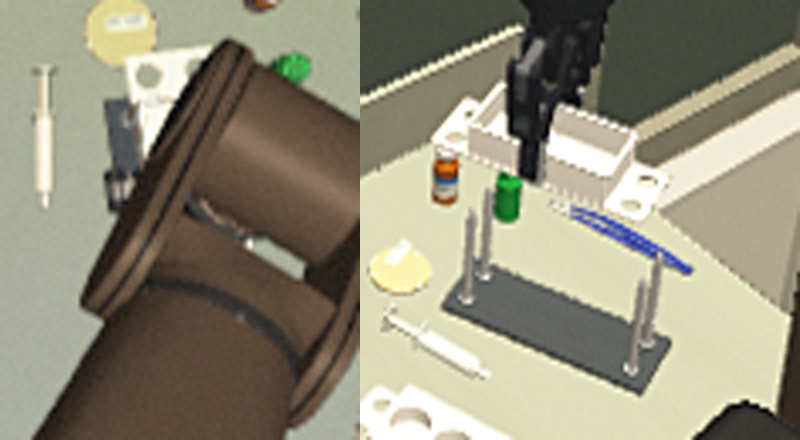

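The tray is held level across its middle, its near-side holes visible in the scene view (crop ~(650,190)). Now I align it above the base.

Scaled: 20 mm is 0.02, -18 mm is -0.018.

>>> send_rows:
  rows: "0 0 0 -0.009 0.003 0.01 -1;0 0 0 -0.018 0.007 0.02 -1;0 0 0 -0.018 0.007 0.02 -1;0 0 0 -0.018 0.007 0.02 -1;0 0 0 -0.018 0.007 0.02 -1"

```text
time: 8.55
eef_pos: [0.4873, -0.19, 0.1404]
tcp_rot: [0.998, 0.065, 0.0, 0.0]
contact_force: [0.9, -0.1, -1.9]
opening: 0.689
finger_force: 66.9
```

```bash
cat > ov.py <<'E'
import sys
from h import *
# overlay expected holes of held tray (underside offset below TCP) and posts
off=float(sys.argv[1]);name=sys.argv[2]
p=shot('scene');S=[ctrl.get_state()]
for i in range(4): shot('scene') if 0 else None
s=S[0];r=R.from_quat(s['tcp_rot']).as_matrix();x0,y0,k=255,80,6
im=cv2.resize(p['color'][y0:y0+95,x0:x0+130,::-1],None,fx=k,fy=k,interpolation=2).copy()
def poly(P,c): cv2.polylines(im,[np.int32([(proj(p,q)-[x0,y0]+.5)*k for q in P])],True,c,1)
th=np.linspace(0,2*np.pi,25)
for sx in(-1,1):
    for sy in(-1,1):
        c=s['eef_pos']+r@np.array([sy*.076,sx*.0165,0])+[0,0,-off+.004]
        poly([c+[.0085*np.cos(a),.0085*np.sin(a),0] for a in th],(0,0,255))
        l=np.radians(7.9);L=np.array([np.cos(l),np.sin(l)]);t=np.array([L[1],-L[0]])
        q=np.array([.487,-.1882])+t*sx*.0165+L*sy*.076
        poly([[*q,.006],[*q,.086]],(255,0,0))
c=s['eef_pos'];
poly([c+r@np.array([a*.09,b*.03,0])+[0,0,-off+.004] for a,b in((-1,-1),(-1,1),(1,1),(1,-1))],(0,200,0))
cv2.imwrite('pics/'+name,im)
E
python3 d.py base .14; python3 ov.py .0205 p2.png
```

```text
q [-5.6600e-01  7.6900e-02  2.0386e+00  1.0000e-04  1.0251e+00  8.7440e-01] t 8.55 [ 0.4873 -0.19    0.1404] op 0.689 F [ 0.9 -0.1 -1.9] ff 66.9
[ 0.  -0.  -0.4 -0.1 -1.9  0.4]
```

View pics/p2.png

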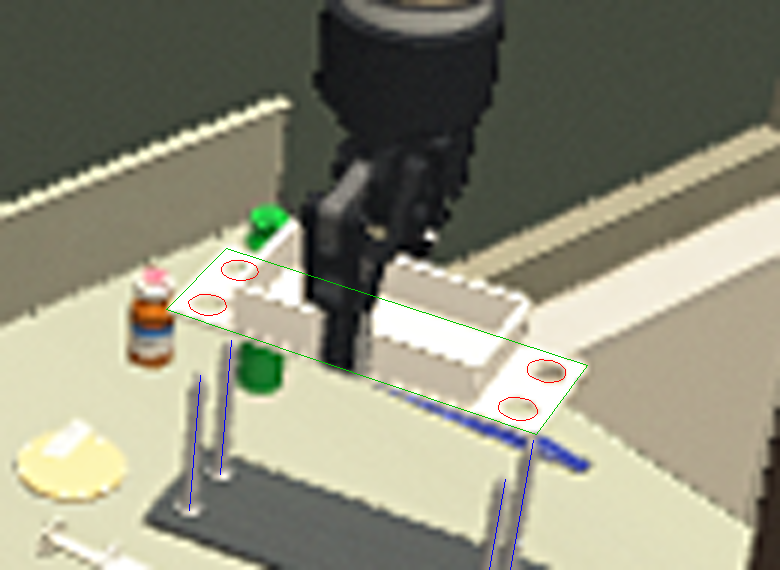

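The modelled holes (red) lie on the real holes, and the post lines (blue) lie on the posts, so I lower the tray.

Scaled: 55 mm is 0.055, 50 mm is 0.05.

>>> send_rows:
  rows: "0 0 0 0 -0.002 0 -1;0 0 0 0 -0.002 0.015 -1;0 0 0 0 -0.002 0.03 -1;0 0 0 0 -0.002 0.04 -1;0 0 0 0 -0.002 0.05 -1;0 0 0 0 -0.002 0.055 -1;0 0 0 0 -0.002 0.055 -1"

```text
time: 9.48
eef_pos: [0.4865, -0.1878, 0.0846]
tcp_rot: [0.998, 0.065, -0.0, -0.0]
contact_force: [0.2, 1.1, -0.1]
opening: 0.686
finger_force: 66.9
```

```bash
python3 d.py base .0275
```

```text
q [-0.563   0.1607  2.0665  0.      0.9151  0.8773] t 9.47 [ 0.4865 -0.1878  0.0846] op 0.686 F [ 0.2  1.1 -0.1] ff 66.9
[-0.   0.  -0.4  0.4  0.5 57.1]
```

Scaled: 16 mm is 0.016, 8 mm is 0.008.

>>> send_rows:
  rows: "0 0 0 0 0 0.008 -1;0 0 0 0 0 0.016 -1;0 0 0 0 0 0.016 -1"

```text
time: 9.85
eef_pos: [0.486, -0.1874, 0.068]
tcp_rot: [0.998, 0.065, -0.001, -0.001]
contact_force: [-0.2, -1.9, -1.7]
opening: 0.693
finger_force: 66.9
```

Scaled: 41 mm is 0.041, 40 mm is 0.04.

>>> send_rows:
  rows: "0 0 0 0 0 0.012 -1;0 0 0 0 0 0.026 -1;0 0 0 0 0 0.036 -1;0 0 0 0 0 0.04 -1;0 0 0 0 0 0.041 -1;0 0 0 0 0 0.041 -1"

```text
time: 10.6
eef_pos: [0.487, -0.188, 0.0282]
tcp_rot: [0.998, 0.065, 0.0, 0.0]
contact_force: [0.6, 0.2, -2.2]
opening: 0.69
finger_force: 66.9
```

```bash
python3 d.py base .0265
```

```text
q [-0.563   0.2618  2.0774  0.      0.8018  0.8774] t 10.6 [ 0.487  -0.188   0.0282] op 0.69 F [ 0.6  0.2 -2.2] ff 66.9
[ 0.  -0.  -0.4  0.   0.2  1.7]
```

Not yet in contact; 3 mm more, then release and lift.

Scaled: 2 mm is 0.002, 1 mm is 0.001.

>>> send_rows:
  rows: "0 0 0 0 0 0.001 -1;0 0 0 0 0 0.002 -1;0 0 0 0 0 0.002 -1"

```text
time: 10.98
eef_pos: [0.487, -0.188, 0.0265]
tcp_rot: [0.998, 0.065, 0.0, 0.0]
contact_force: [-1.1, 0.5, 2.8]
opening: 0.694
finger_force: 67.1
```

Scaled: -110 mm is -0.11, -60 mm is -0.06.

>>> send_rows:
  rows: "0 0 0 0 0 0 0.6;0 0 0 0 0 0 1;0 0 0 0 0 0 1;0 0 0 0 0 0 1;0 0 0 0 0 -0.02 1;0 0 0 0 0 -0.06 1;0 0 0 0 0 -0.11 1;0 0 0 0 0 -0.11 1"

```text
time: 11.98
eef_pos: [0.4895, -0.1895, 0.141]
tcp_rot: [0.998, 0.065, 0.004, 0.003]
contact_force: [-0.0, 0.2, -0.2]
opening: 1.003
finger_force: 0.0
```

```bash
python3 d.py div .12
```

```text
q [-0.5629  0.0757  2.0388  0.      1.0168  0.8774] t 11.97 [ 0.4895 -0.1895  0.141 ] op 1.003 F [-0.   0.2 -0.2] ff 0.0
[ 3.000e-01 -5.000e-01  1.210e+01  2.710e+01 -3.589e+02  1.880e+01]
```

Scaled: -359 mm is -0.359, 27 mm is 0.027, 12 degrees is 0.0333.

>>> send_rows:
  rows: "0 0 0.0333 0.027 -0.359 0 1;0 0 0.0333 0.027 -0.359 0 1;0 0 0.0333 0.027 -0.359 0 1;0 0 0.0333 0.027 -0.359 0 1;0 0 0.0333 0.027 -0.359 0.019 1;0 0 0.0333 0.027 -0.359 0.019 1;0 0 0.0333 0.027 -0.359 0.019 1;0 0 0.0333 0.027 -0.359 0.019 1"

```text
time: 12.98
eef_pos: [0.4662, 0.1715, 0.116]
tcp_rot: [0.999, -0.039, -0.001, 0.0]
contact_force: [0.1, 0.0, 0.4]
opening: 1.001
finger_force: 0.0
```

```bash
python3 d.py div .019
```

```text
q [ 1.4800e-01  5.6800e-02  2.1118e+00 -5.0000e-04  9.7470e-01  1.7973e+00] t 12.97 [0.4662 0.1715 0.116 ] op 1.001 F [0.1 0.  0.4] ff 0.0
[ 0.   0.1  0.1  3.9  1.4 97. ]
```

Scaled: 70 mm is 0.07, 60 mm is 0.06.

>>> send_rows:
  rows: "0 0 0 0.004 0.001 0.03 1;0 0 0 0.004 0.001 0.06 1;0 0 0 0.004 0.001 0.07 1;0 0 0 0.004 0.001 0.07 1"

```text
time: 13.48
eef_pos: [0.4706, 0.1693, 0.0466]
tcp_rot: [0.999, -0.04, -0.001, 0.0]
contact_force: [-0.2, -0.3, 0.7]
opening: 0.999
finger_force: 0.0
```

```bash
python3 d.py div .0195
```

```text
q [ 1.4230e-01  1.8560e-01  2.1264e+00 -1.0000e-04  8.3080e-01  1.7939e+00] t 13.47 [0.4706 0.1693 0.0466] op 0.999 F [-0.2 -0.3  0.7] ff 0.0
[ 0.   0.1 -0.  -0.8 -0.3 27.1]
```

Scaled: 27 mm is 0.027, 14 mm is 0.014.

>>> send_rows:
  rows: "0 0 0 -0.001 0 0.014 1;0 0 0 -0.001 0 0.027 1;0 0 0 -0.001 0 0.027 1;0 0 0 -0.001 0 0.027 0;0 0 0 -0.001 0 0.027 -1;0 0 0 -0.001 0 0.027 -1;0 0 0 -0.001 0 0.027 -1;0 0 0 -0.001 0 0.027 -1"

```text
time: 14.48
eef_pos: [0.4703, 0.1705, 0.0206]
tcp_rot: [0.999, -0.039, 0.001, -0.0]
contact_force: [0.2, 1.1, 4.2]
opening: 0.685
finger_force: 66.9
```

```bash
python3 d.py div .0195
```

```text
q [1.4480e-01 2.3580e-01 2.1301e+00 1.0000e-04 7.7440e-01 1.7944e+00] t 14.47 [0.4703 0.1705 0.0206] op 0.685 F [0.2 1.1 4.2] ff 66.9
[-0.  -0.1  0.1 -0.4  0.9  1.1]
```

Gripped. Lift and carry to the base.

Scaled: -140 mm is -0.14, -90 mm is -0.09.

>>> send_rows:
  rows: "0 0 0 0 0 -0.01 -1;0 0 0 0 0 -0.04 -1;0 0 0 0 0 -0.09 -1;0 0 0 0 0 -0.14 -1;0 0 0 0 0 -0.14 -1;0 0 0 0 0 -0.14 -1"

```text
time: 15.22
eef_pos: [0.4685, 0.1702, 0.1589]
tcp_rot: [0.999, -0.04, -0.001, 0.0]
contact_force: [0.7, 1.1, -2.3]
opening: 0.687
finger_force: 66.5
```

```bash
python3 d.py base .16
```

```text
q [ 0.1446 -0.0025  2.0827 -0.      1.0638  1.7945] t 15.22 [0.4685 0.1702 0.1589] op 0.687 F [ 0.7  1.1 -2.3] ff 66.5
[ 0.000e+00  1.000e-01 -1.240e+01  4.680e+01  3.558e+02 -1.100e+00]
```

Scaled: 356 mm is 0.356, 335 mm is 0.335, -12 degrees is -0.0333.

>>> send_rows:
  rows: "0 0 -0.0028 0.004 0.03 0 -1;0 0 -0.0083 0.01 0.075 0 -1;0 0 -0.0139 0.018 0.13 0 -1;0 0 -0.0194 0.025 0.185 0 -1;0 0 -0.025 0.032 0.24 0 -1;0 0 -0.0306 0.039 0.295 0 -1;0 0 -0.0333 0.044 0.335 0 -1;0 0 -0.0333 0.047 0.356 0 -1"

```text
time: 16.23
eef_pos: [0.487, -0.1893, 0.1574]
tcp_rot: [0.998, 0.064, -0.002, -0.002]
contact_force: [-0.2, 0.9, -1.9]
opening: 0.693
finger_force: 66.3
```

>>> send_rows:
  rows: "0 0 0 0 0 0 -1;0 0 0 0 0 0 -1"

```text
time: 16.48
eef_pos: [0.4879, -0.1868, 0.1589]
tcp_rot: [0.998, 0.066, -0.001, -0.001]
contact_force: [-0.2, 1.2, -1.4]
opening: 0.689
finger_force: 66.3
```

```bash
python3 d.py base .14
```

```text
q [-5.6020e-01  5.1900e-02  2.0270e+00  6.0000e-04  1.0654e+00  8.7910e-01] t 16.48 [ 0.4879 -0.1868  0.1589] op 0.689 F [-0.2  1.2 -1.4] ff 66.3
[-0.1  0.1 -0.4 -1.   1.4 18.9]
```

Scaled: 18 mm is 0.018, 10 mm is 0.01.

>>> send_rows:
  rows: "0 0 0 -0.001 0.001 0.01 -1;0 0 0 -0.001 0.001 0.018 -1;0 0 0 -0.001 0.001 0.018 -1;0 0 0 -0.001 0.001 0.018 -1"

```text
time: 16.98
eef_pos: [0.4876, -0.1891, 0.1419]
tcp_rot: [0.998, 0.065, 0.0, -0.0]
contact_force: [1.2, -0.2, -2.7]
opening: 0.692
finger_force: 66.3
```

```bash
python3 d.py base .14; python3 ov.py .0205 p3.png
```

```text
q [-0.5642  0.0752  2.0373  0.      1.0292  0.8759] t 16.98 [ 0.4876 -0.1891  0.1419] op 0.692 F [ 1.2 -0.2 -2.7] ff 66.3
[-0.  -0.  -0.4 -0.5 -1.   1.9]
```

View pics/p3.png

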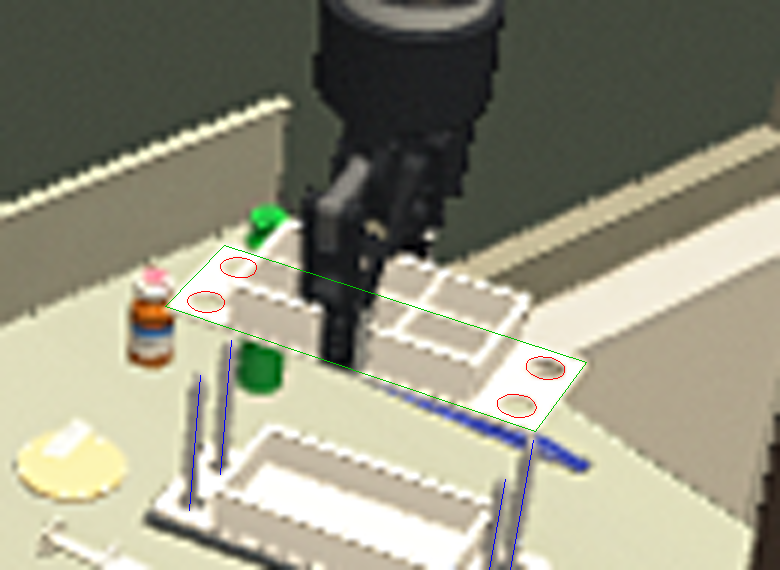

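The plain tray lies flat on the base, and the divided tray's holes are aligned with the posts. Lowering.

Scaled: 60 mm is 0.06, 56 mm is 0.056.

>>> send_rows:
  rows: "0 0 0 0 -0.001 0.012 -1;0 0 0 0 -0.001 0.024 -1;0 0 0 0 -0.001 0.036 -1;0 0 0 0 -0.001 0.046 -1;0 0 0 0 -0.001 0.056 -1;0 0 0 0 -0.001 0.06 -1;0 0 0 0 -0.001 0.06 -1"

```text
time: 17.9
eef_pos: [0.4873, -0.1883, 0.0817]
tcp_rot: [0.998, 0.065, -0.0, -0.0]
contact_force: [-0.8, -0.4, -1.5]
opening: 0.697
finger_force: 66.3
```

Scaled: 26 mm is 0.026, 25 mm is 0.025.

>>> send_rows:
  rows: "0 0 0 0 0 0.012 -1;0 0 0 0 0 0.021 -1;0 0 0 0 0 0.025 -1;0 0 0 0 0 0.026 -1;0 0 0 0 0 0.026 -1"

```text
time: 18.52
eef_pos: [0.4876, -0.1884, 0.0561]
tcp_rot: [0.998, 0.065, 0.0, 0.0]
contact_force: [-0.1, -0.5, -1.8]
opening: 0.695
finger_force: 66.3
```

Scaled: 2 mm is 0.002, 1 mm is 0.001.

>>> send_rows:
  rows: "0 0 0 0 0 0.001 -1;0 0 0 0 0 0.002 -1;0 0 0 0 0 0.002 -1"

```text
time: 18.9
eef_pos: [0.4877, -0.1885, 0.0546]
tcp_rot: [0.998, 0.065, 0.0, 0.0]
contact_force: [-1.8, 0.2, 3.2]
opening: 0.691
finger_force: 66.8
```

Seated. Release and lift.

Scaled: -95 mm is -0.095, -60 mm is -0.06.

>>> send_rows:
  rows: "0 0 0 0 0 0 0.6;0 0 0 0 0 0 1;0 0 0 0 0 0 1;0 0 0 0 0 0 1;0 0 0 0 0 -0.02 1;0 0 0 0 0 -0.06 1;0 0 0 0 0 -0.095 1;0 0 0 0 0 -0.095 1"

```text
time: 19.9
eef_pos: [0.4894, -0.1896, 0.1526]
tcp_rot: [0.998, 0.065, 0.003, 0.002]
contact_force: [0.5, 0.2, -0.4]
opening: 1.001
finger_force: 0.0
```

>>> send_rows:
  rows: "0 0 0 0 0 0 1"

```text
time: 20.02
eef_pos: [0.487, -0.188, 0.1483]
tcp_rot: [0.998, 0.065, -0.0, -0.0]
contact_force: [0.3, -0.2, -0.1]
opening: 0.998
finger_force: 0.0
```

```bash
python3 d.py rack .12
```

```text
q [-0.563   0.0647  2.0354  0.      1.0427  0.8774] t 20.02 [ 0.487  -0.188   0.1483] op 0.998 F [ 0.3 -0.2 -0.1] ff 0.0
[  -0.     0.     4.2    6.9 -174.3   28.4]
```

Scaled: -174 mm is -0.174, -120 mm is -0.12, 4 degrees is 0.0111.

>>> send_rows:
  rows: "0 0 0.0111 0.007 -0.06 0 1;0 0 0.0111 0.007 -0.12 0 1;0 0 0.0111 0.007 -0.174 0.01 1;0 0 0.0111 0.007 -0.174 0.028 1;0 0 0.0111 0.007 -0.174 0.06 1;0 0 0.0111 0.007 -0.174 0.098 1;0 0 0.0111 0.007 -0.174 0.098 1;0 0 0.0111 0.007 -0.174 0.098 1"

```text
time: 21.02
eef_pos: [0.4717, -0.0149, 0.0511]
tcp_rot: [1.0, 0.03, -0.0, -0.0]
contact_force: [0.1, -0.1, -0.2]
opening: 1.0
finger_force: 0.0
```

```bash
python3 d.py rack .0205
```

```text
q [-0.2471  0.1195  2.1925  0.      0.8302  1.2631] t 21.02 [ 0.4717 -0.0149  0.0511] op 1.0 F [ 0.1 -0.1 -0.2] ff 0.0
[-0.   0.   0.2 -0.6 -0.7 30.6]
```

Scaled: 30 mm is 0.03, 16 mm is 0.016.

>>> send_rows:
  rows: "0 0 0 -0.001 -0.001 0.016 1;0 0 0 -0.001 -0.001 0.03 1;0 0 0 -0.001 -0.001 0.03 1;0 0 0 -0.001 -0.001 0.03 0;0 0 0 -0.001 -0.001 0.03 -1;0 0 0 -0.001 -0.001 0.03 -1;0 0 0 -0.001 -0.001 0.03 -1;0 0 0 -0.001 -0.001 0.03 -1"

```text
time: 22.02
eef_pos: [0.4715, -0.0142, 0.0217]
tcp_rot: [1.0, 0.03, 0.001, 0.0]
contact_force: [0.3, -0.2, 5.1]
opening: 0.685
finger_force: 66.8
```

Scaled: -150 mm is -0.15, -90 mm is -0.09.

>>> send_rows:
  rows: "0 0 0 0 0 -0.01 -1;0 0 0 0 0 -0.04 -1;0 0 0 0 0 -0.09 -1;0 0 0 0 0 -0.15 -1;0 0 0 0 0 -0.15 -1;0 0 0 0 0 -0.15 -1;0 0 0 0 0 -0.15 -1"

```text
time: 22.9
eef_pos: [0.4689, -0.0136, 0.1684]
tcp_rot: [1.0, 0.03, -0.003, -0.001]
contact_force: [0.1, 1.1, -2.1]
opening: 0.682
finger_force: 66.1
```

```bash
python3 d.py base .17
```

```text
q [-0.2457 -0.0837  2.1413  0.      1.0892  1.2646] t 22.9 [ 0.4689 -0.0136  0.1684] op 0.682 F [ 0.1  1.1 -2.1] ff 66.1
[-1.000e-01  3.000e-01 -4.400e+00  7.500e+00  1.754e+02 -1.900e+00]
```

Scaled: 175 mm is 0.175, 155 mm is 0.155, -4 degrees is -0.0111.

>>> send_rows:
  rows: "0 0 -0.0028 0.002 0.025 0 -1;0 0 -0.0056 0.004 0.065 0 -1;0 0 -0.0083 0.006 0.115 0 -1;0 0 -0.0111 0.007 0.155 0 -1;0 0 -0.0111 0.007 0.175 0 -1;0 0 -0.0111 0.007 0.175 0.01 -1;0 0 -0.0111 0.007 0.175 0.018 -1;0 0 -0.0111 0.007 0.175 0.018 -1"

```text
time: 23.9
eef_pos: [0.4873, -0.1864, 0.1512]
tcp_rot: [0.998, 0.066, -0.001, -0.001]
contact_force: [-0.5, -0.0, -1.3]
opening: 0.683
finger_force: 66.0
```

>>> send_rows:
  rows: "0 0 0 0 0 0 -1;0 0 0 0 0 0 -1"

```text
time: 24.15
eef_pos: [0.4886, -0.1879, 0.1534]
tcp_rot: [0.998, 0.066, 0.0, 0.0]
contact_force: [-0.4, -0.3, -1.4]
opening: 0.682
finger_force: 66.0
```

```bash
python3 d.py base .15;python3 ov.py .0215 p4.png
```

```text
q [-0.5611  0.0598  2.0298  0.      1.0511  0.8785] t 24.15 [ 0.4886 -0.1879  0.1534] op 0.682 F [-0.4 -0.3 -1.4] ff 66.0
[ 0.  -0.  -0.4 -1.6  0.1  3.4]
```

View pics/p4.png

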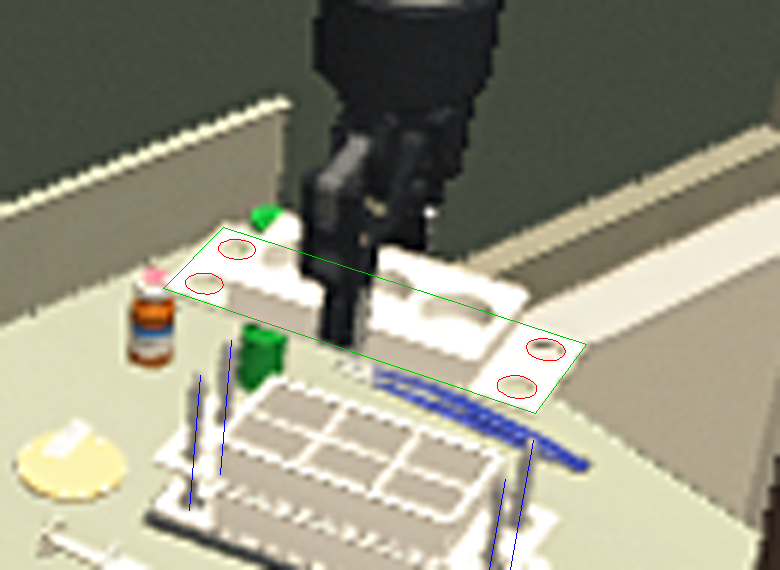

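Two tiers are seated and the rack is aligned. Lowering.

Scaled: 66 mm is 0.066, 63 mm is 0.063.

>>> send_rows:
  rows: "0 0 0 -0.001 0 0.012 -1;0 0 0 -0.001 0 0.024 -1;0 0 0 -0.001 0 0.036 -1;0 0 0 -0.001 0 0.046 -1;0 0 0 -0.001 0 0.056 -1;0 0 0 -0.001 0 0.063 -1;0 0 0 -0.001 0 0.066 -1;0 0 0 -0.001 0 0.066 -1"

```text
time: 25.2
eef_pos: [0.4873, -0.1884, 0.0869]
tcp_rot: [0.998, 0.065, -0.0, -0.0]
contact_force: [-0.2, -0.5, -1.7]
opening: 0.683
finger_force: 66.1
```

>>> send_rows:
  rows: "0 0 0 0 0 0.0015 -1;0 0 0 0 0 0.003 -1;0 0 0 0 0 0.003 -1"

```text
time: 25.58
eef_pos: [0.4873, -0.1883, 0.084]
tcp_rot: [0.998, 0.065, 0.0, 0.0]
contact_force: [-0.7, 0.2, -1.1]
opening: 0.691
finger_force: 66.1
```

Scaled: 1 mm is 0.001.

>>> send_rows:
  rows: "0 0 0 0 0 0.001 -1;0 0 0 0 0 0.001 -1"

```text
time: 25.82
eef_pos: [0.4874, -0.1884, 0.0837]
tcp_rot: [0.998, 0.065, -0.0, -0.0]
contact_force: [-2.8, 2.0, 5.2]
opening: 0.685
finger_force: 66.7
```

Contact. Release, lift, then look at the stack.

Scaled: -75 mm is -0.075, -60 mm is -0.06.

>>> send_rows:
  rows: "0 0 0 0 0 0 0.6;0 0 0 0 0 0 1;0 0 0 0 0 0 1;0 0 0 0 0 0 1;0 0 0 0 0 -0.02 1;0 0 0 0 0 -0.06 1;0 0 0 0 0 -0.075 1;0 0 0 0 0 -0.075 0.2"

```text
time: 26.82
eef_pos: [0.4879, -0.1887, 0.159]
tcp_rot: [0.998, 0.065, 0.001, 0.001]
contact_force: [-0.5, -0.6, 0.5]
opening: 0.815
finger_force: 0.0
```

>>> send_rows:
  rows: "0 0 0 0 0 0 0.2"

```text
time: 26.95
eef_pos: [0.4864, -0.1878, 0.1564]
tcp_rot: [0.998, 0.065, -0.001, -0.001]
contact_force: [-0.3, -1.1, 0.0]
opening: 0.61
finger_force: 0.0
```

```bash
python3 d.py vial .15
```

```text
q [-0.5632  0.0532  2.0308  0.      1.0603  0.8771] t 26.95 [ 0.4864 -0.1878  0.1564] op 0.61 F [-0.3 -1.1  0. ] ff 0.0
[-1.000e-01  1.000e-01  7.500e+00  1.557e+02  9.390e+01  5.900e+00]
```

Scaled: 156 mm is 0.156, 104 mm is 0.104, 8 degrees is 0.0222.

>>> send_rows:
  rows: "0 0 0.0083 0.052 0.031 0 0.2;0 0 0.0167 0.104 0.062 0 0.2;0 0 0.0222 0.156 0.094 0 0.2;0 0 0.0222 0.156 0.094 0 0.2;0 0 0.0222 0.156 0.094 0.02 0.2;0 0 0.0222 0.156 0.094 0.04 0.2;0 0 0.0222 0.156 0.094 0.04 0.2;0 0 0.0222 0.156 0.094 0.04 0.2"

```text
time: 27.95
eef_pos: [0.6538, -0.261, 0.1183]
tcp_rot: [1.0, -0.005, 0.0, 0.0]
contact_force: [-0.5, 1.0, -0.1]
opening: 0.598
finger_force: 0.0
```

```bash
python3 d.py vial .041; python3 - <<'E'
from h import *
p=shot('scene');im=cv2.resize(p['color'][90:210,245:385,::-1],None,fx=5.4,fy=4.9,interpolation=2);cv2.imwrite('pics/p5.png',im)
s=ctrl.get_state();q=proj(p,s['eef_pos']);print(q)
E
```

```text
q [-0.5237  0.4735  1.59    0.      1.0778  1.0562] t 27.95 [ 0.6538 -0.261   0.1183] op 0.598 F [-0.5  1.  -0.1] ff 0.0
[ 0.  -0.  -0.5 -0.8 -0.3 77.3]
[281.63097721 105.89963365]
```

View pics/p5.png

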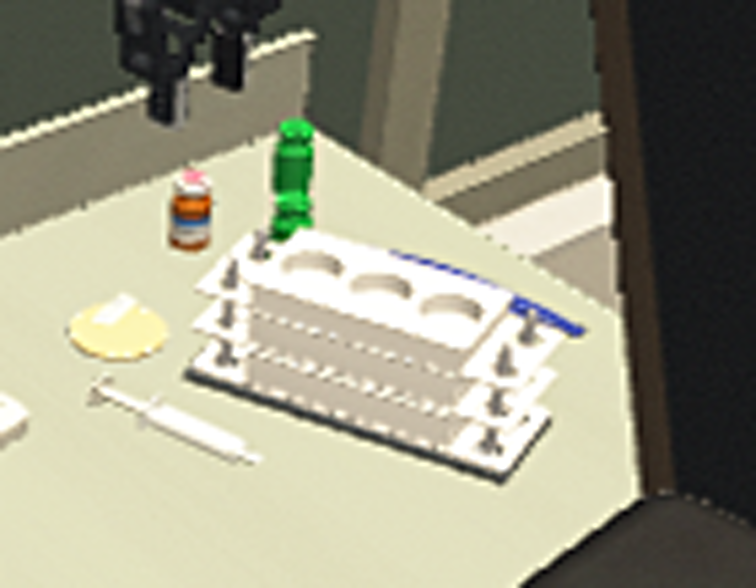

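All three tiers lie flat over the posts (crop centre ~(370,350)), with the gripper above the brown vial at (190,215). I descend on it.

Scaled: 77 mm is 0.077, 72 mm is 0.072.

>>> send_rows:
  rows: "0 0 0 -0.002 0 0.02 0.2;0 0 0 -0.002 0 0.04 0.2;0 0 0 -0.002 0 0.06 0.2;0 0 0 -0.002 0 0.072 0.2;0 0 0 -0.002 0 0.077 0.2;0 0 0 -0.002 0 0.077 0.2"

```text
time: 28.75
eef_pos: [0.6522, -0.2613, 0.0407]
tcp_rot: [1.0, -0.005, -0.0, -0.0]
contact_force: [0.4, 0.0, -0.1]
opening: 0.6
finger_force: 0.0
```

```bash
python3 d.py vial .041
```

```text
q [-0.5251  0.5686  1.6139  0.      0.9594  1.0549] t 28.75 [ 0.6522 -0.2613  0.0407] op 0.6 F [ 0.4  0.  -0.1] ff 0.0
[-0.   0.  -0.5  0.8 -0.6 -0.3]
```

>>> send_rows:
  rows: "0 0 0 0 0 0 0;0 0 0 0 0 0 -0.3;0 0 0 0 0 0 -1;0 0 0 0 0 0 -1;0 0 0 0 0 0 -1;0 0 0 0 0 0 -1"
  grip_force: 35

```text
time: 29.5
eef_pos: [0.6528, -0.2615, 0.042]
tcp_rot: [1.0, -0.005, 0.001, 0.0]
contact_force: [-0.6, 1.0, 4.9]
opening: 0.262
finger_force: 34.6
```

>>> send_rows:
  rows: "0 0 0 0 0 -0.015 -1;0 0 0 0 0 -0.045 -1;0 0 0 0 0 -0.085 -1;0 0 0 0 0 -0.115 -1;0 0 0 0 0 -0.115 -1;0 0 0 0 0 -0.115 -1"

```text
time: 30.25
eef_pos: [0.6513, -0.2607, 0.1542]
tcp_rot: [1.0, -0.005, -0.001, -0.001]
contact_force: [0.2, -0.4, -0.2]
opening: 0.263
finger_force: 34.4
```

```bash
python3 d.py base .155; python3 - <<'E'
from h import *
im=[cv2.resize(shot('scene')['color'][70:150,240:340,::-1],None,fx=6,fy=6,interpolation=2)];cv2.imwrite('pics/p6.png',im[0])
E
```

```text
q [-0.5251  0.4309  1.5775 -0.      1.136   1.0549] t 30.25 [ 0.6513 -0.2607  0.1542] op 0.263 F [ 0.2 -0.4 -0.2] ff 34.4
[-1.000e-01  1.000e-01 -8.400e+00 -1.649e+02 -7.100e+01 -3.000e-01]
```

View pics/p6.png

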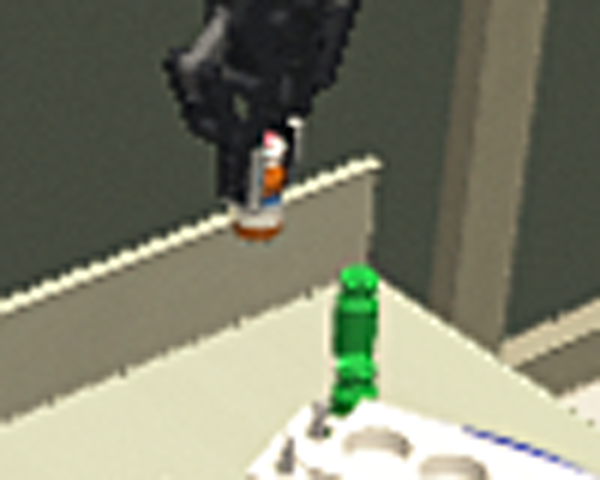

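The vial is held upright by its body. Carrying it over the middle well.

Scaled: -165 mm is -0.165, -145 mm is -0.145, -8 degrees is -0.0222.

>>> send_rows:
  rows: "0 0 -0.0056 -0.02 -0.009 0 -1;0 0 -0.0111 -0.06 -0.026 0 -1;0 0 -0.0167 -0.105 -0.045 0 -1;0 0 -0.0222 -0.145 -0.062 0 -1;0 0 -0.0222 -0.165 -0.071 0 -1;0 0 -0.0222 -0.165 -0.071 0.01 -1;0 0 -0.0222 -0.165 -0.071 0.015 -1;0 0 -0.0222 -0.165 -0.071 0.015 -1"

```text
time: 31.3
eef_pos: [0.488, -0.1888, 0.1397]
tcp_rot: [0.998, 0.065, -0.001, -0.001]
contact_force: [-0.6, -0.7, 0.4]
opening: 0.26
finger_force: 34.4
```

```bash
python3 d.py base .108; python3 - <<'E'
from h import *
p=shot('scene');s=ctrl.get_state();x0,y0,k=265,80,7
im=cv2.resize(p['color'][y0:y0+85,x0:x0+100,::-1],None,fx=k,fy=k,interpolation=2).copy()
th=np.linspace(0,2*np.pi,30)
def circ(c,r,col): cv2.polylines(im,[np.int32([(proj(p,np.array(c)+[r*np.cos(a),r*np.sin(a),0])-[x0,y0]+.5)*k for a in th])],True,col,1)
circ(s['eef_pos']-[0,0,.041],.012,(0,0,255)); circ([.487,-.1882,.082],.017,(255,0,0))
cv2.imwrite('pics/p7.png',im)
E
```

```text
q [-0.5633  0.0799  2.0369 -0.      1.0268  0.8772] t 31.3 [ 0.488  -0.1888  0.1397] op 0.26 F [-0.6 -0.7  0.4] ff 34.4
[-0.1  0.1 -0.4 -0.9 -0.7 31.7]
```

View pics/p7.png

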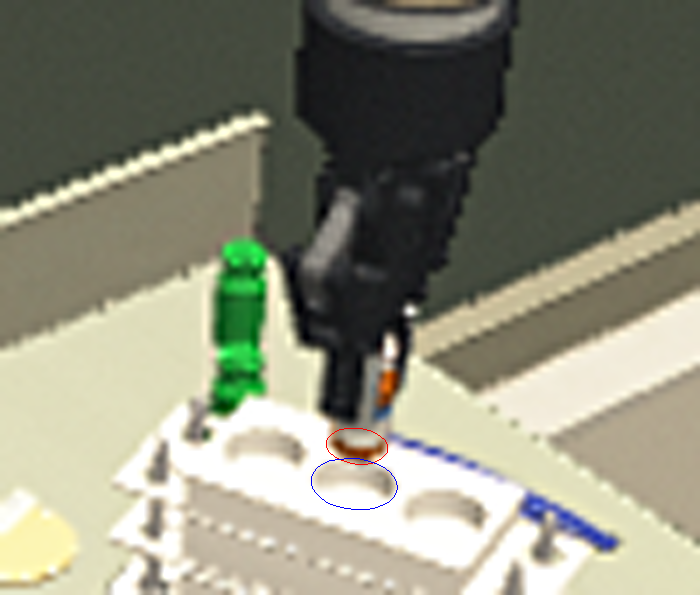

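The vial's bottom (red) sits over the middle well (blue) to within about 1 mm. Lowering.

>>> send_rows:
  rows: "0 0 0 -0.001 0 0.008 -1;0 0 0 -0.001 0 0.016 -1;0 0 0 -0.001 0 0.023 -1;0 0 0 -0.001 0 0.028 -1;0 0 0 -0.001 0 0.03 -1;0 0 0 -0.001 0 0.03 -1"

```text
time: 32.1
eef_pos: [0.4868, -0.1888, 0.1109]
tcp_rot: [0.998, 0.065, -0.0, -0.0]
contact_force: [-0.0, -0.8, -0.5]
opening: 0.26
finger_force: 34.4
```

Scaled: 2 mm is 0.002, 1 mm is 0.001.

>>> send_rows:
  rows: "0 0 0 0 0 0.001 -1;0 0 0 0 0 0.002 -1;0 0 0 0 0 0.002 -1"

```text
time: 32.48
eef_pos: [0.4869, -0.1889, 0.109]
tcp_rot: [0.998, 0.065, 0.0, 0.0]
contact_force: [-1.3, -0.3, 0.0]
opening: 0.257
finger_force: 34.3
```

Scaled: 1.5 mm is 0.0015, 1 mm is 0.001.

>>> send_rows:
  rows: "0 0 0 0 0 0.001 -1;0 0 0 0 0 0.0015 -1;0 0 0 0 0 0.0015 -1"

```text
time: 32.85
eef_pos: [0.487, -0.1889, 0.1079]
tcp_rot: [0.998, 0.065, 0.0, 0.0]
contact_force: [-1.9, 0.1, 3.8]
opening: 0.262
finger_force: 34.5
```

Contact with the well floor. Open gently, rise, and look.

Scaled: -130 mm is -0.13, -100 mm is -0.1.

>>> send_rows:
  rows: "0 0 0 0 0 0 -0.3;0 0 0 0 0 0 -0.1;0 0 0 0 0 0 0.2;0 0 0 0 0 0 0.2;0 0 0 0 0 -0.015 0.2;0 0 0 0 0 -0.05 0.2;0 0 0 0 0 -0.1 0.2;0 0 0 0 0 -0.13 0.2"

```text
time: 33.85
eef_pos: [0.4878, -0.1894, 0.2418]
tcp_rot: [0.998, 0.065, 0.002, 0.002]
contact_force: [0.7, -0.4, -0.3]
opening: 0.603
finger_force: 0.0
```

>>> send_rows:
  rows: "0 0 0 0 0 0 0.2;0 0 0 0 0 0 0.2"

```text
time: 34.1
eef_pos: [0.4864, -0.1886, 0.2368]
tcp_rot: [0.998, 0.065, -0.0, -0.0]
contact_force: [-0.6, 1.3, -0.1]
opening: 0.601
finger_force: 0.0
```

```bash
python3 - <<'E'
from h import *
p=shot('scene');cv2.imwrite('pics/p8.png',cv2.resize(p['color'][90:240,170:370,::-1],None,fx=4,fy=4,interpolation=2))
E
```

```text
(no output)
```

View pics/p8.png

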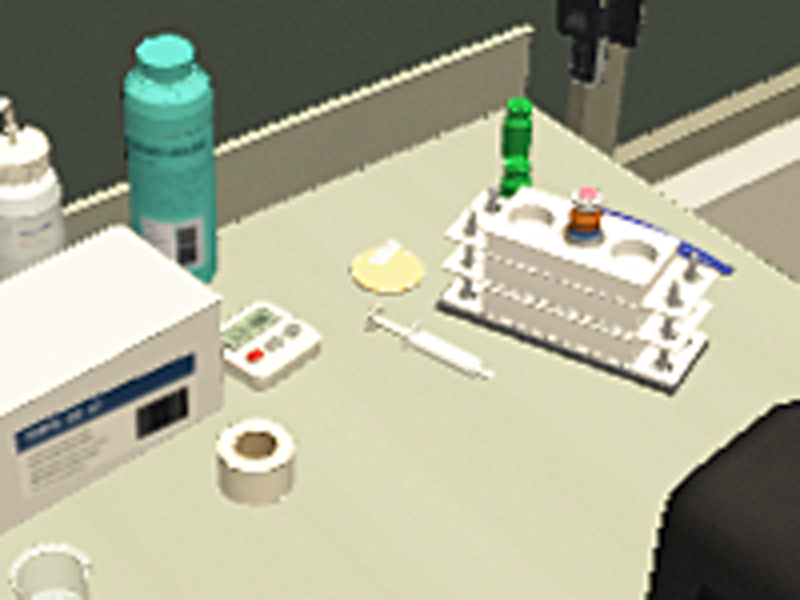

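The stack is flat, the brown vial stands upright in the middle well (crop (585,215)), the bystanders in this view look undisturbed, and the gripper is clear.

```bash
python3 -c "
from plant import ctrl
print(ctrl.sign_off())"
```

```text
the job is handed in; nothing more can be done
None
```

I stacked the plain tray, divided tray and well rack flat over the four posts, stood the brown vial upright in the middle well, and handed the job in at about 34 s.

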